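# Slide the drip tray in under the cask's tap

## Task

Put the rectangular drip tray in place under the tap of the small cask: slide it in between the two beams of the cask's stand, basin first and grip bar left sticking out at the front, until the spout is over the middle of its basin. Leave it lying flat on the table.

Things in the scene. Friction and masses are not known exactly. Their poses are not given: they have to be found in the camera images.
- drip_tray: Rectangular steel drip tray, loose, about 0.3 kg: open basin 150 mm long (x), 110 wide (y), 22 high, with a wooden grip bar upright behind one short side. Origin: centre of the basin's underside; +x points away from the bar, z up. The bar lies along x from -73 to -137 mm, 16 mm thick (y), 4 to 45 mm above the table. The round pan (100 mm) with such a bar is another thing.
- tray_grip (a point): Point to grip on the drip tray's wooden bar: 108 mm behind the tray's origin (its -x), 30 mm above its underside; axes as the tray's. Pinch the bar across its 16 mm (the tray's y).
- cask_stand: Fixed dark wooden stand with a small cask, 270 mm high. Origin: on the table straight below the spout, midway between the beams; +x points in under the cask, z up. The two beams, 30 mm thick, 60 high, run along x from -40 (front ends) to 305 mm; the gap between them is 136 mm. The cask's head starts at x = 55 mm; nothing between the beams is lower than 58 mm over the table.
- spout (a point): Middle of the lower end of the brass tap's spout (23 mm wide), 58 mm above the table, straight above the stand's origin; axes as the stand's. The tap stands in front of the cask's head and is 157 mm high with its handle.
There are look-alikes about, which are no part of the job. Leave any turquoise look-alike of the drip_tray alone.

How it is judged:
At the end, for the whole second after the job is handed in: The drip tray lies flat on the table between the beams, at rest, the middle of its basin within 20 mm of straight below the spout along the stand and within 20 mm across it, its grip bar pointing out of the front (x of drip_tray in the frame of cask_stand between -0.02 and 0.02 m and y of drip_tray in the frame of cask_stand between -0.02 and 0.02 m and x of tray_grip in the frame of cask_stand below -0.07 m and height (world z) of drip_tray below 0.006 m and angle between drip_tray's own z axis and vertical below 0.08 rad and linear speed of drip_tray below 0.02 m/s); the robot touches nothing.
It also fails if it takes over 40 s, if anything falls off the work surface, if the arm or the gripper's body presses on something with over 40 N, if the wrist force passes 120 N, or if a joint passes its speed limit or range.

## Robot

A 6-joint arm with a two-finger parallel gripper is mounted at the origin on the work surface. World frame = base frame: x ahead of the robot, y to its left, z up, the work surface at z = 0. Lengths are in m, angles in rad, forces in N, time in s.
With the tool pointing down it reaches from about 0.4 to 0.925 m from the base axis. Payload 12.5 kg.
Tool frame: the origin (TCP) lies at the very end of the fingers, on their centre line; the grasp point (between the pads) lies 19 mm behind it; z points along the fingers, y is the line along which they close (so a half turn about z gives the same grasp; the last joint's range is limited). The gripper opens to 95 mm and grips with 3 to 60 N. Pads are 20 mm wide; open, the fingers measure 119 mm over their backs; the gripper's body (75 mm by 180 mm) begins 59 mm behind the grasp point.
Start: joints at [-1.399, 0.491, 1.559, -0, 1.092, -0.106], TCP at [0.171, -0.601, 0.215] pointing down, gripper open.
Joint ranges: [-3.1, 3.1], [-0.84, 2.19], [0.05, 2.79], [-1.13, 4.28], [0.06, 2.93], [-2.69, 2.69]. Speed limits (rad/s): [2.22, 2.22, 2.79, 3.14, 3.14, 3.14].

## Interface

Orientations are given as a rotation vector (axis times angle).
In Python, from rig import manip, vision gives the robot as it stands.
- The arm moves only by the tool servo_tool, never from a script. Its argument "deltas" is a list of rows, each a list of 7 numbers: the shift along the tool's x, y, z in m, then the turn, a rotation vector about the tool's x, y, z in degrees, then the opening, from -1 (shut) to 1 (fully open). A call has exactly 5 rows; each row is the pose to reach, as a shift and turn from the pose commanded when the call began, along the tool's axes at that moment; what a row does not reach only later rows make up. A row lasts 1/12 s, in which the tool goes at most 41.7 mm and 7.16 degrees, less where a joint would pass 70% of its speed; a pose out of reach is approached as far as the arm can. A call with a gripper value outside its range is refused whole. The fingers move at their own pace and stop on an object; the grip force is fixed at half the most. Time passes only in rows, so rows that repeat a pose let the fingers close, or fill a call up. It gives the time, the measured TCP pose, the force, the opening and the grip force at its end, in the units of the state.
- manip.get_state(): the state, without advancing time (a new reading comes with each control period).
- vision.snapshot(name): name is "scene" or "top" or "wrist"; returns a dict with "image" (480x640x3 uint8, blue, green, red), "range_z" (480x640 float32, m along the optical axis (not along the pixel's ray), 0 where there is no reading), "K" (3x3 intrinsics, pixels), "distortion" ([k1, k2, p1, p2, k3] as OpenCV has them; the pictures are not rectified), "position" and "attitude" of the camera in the world; the wrist camera has in their place "mount" (4x4, takes a point from camera to tool coordinates, whose origin is the TCP and whose axes are the flange's). Camera axes: x right, y down, z forward; pixel columns grow to the right and rows downward; lengths in m; the calibration is good to about 2 mm. A picture is of the moment at which its call begins: read the wrist's pose just before it.
- manip.hand_in(): hands the job in; it is judged then, once.
The state is a dict: "t": time; "joint_positions": joint angles; "dq": joint speeds; "joint_torque": joint torques, N m; "position": TCP position; "ee_rot": TCP orientation; "force": force on the tool from outside, world axes, zero at the start; "ft_torque": the same for the moment, N m; "gripper_width": finger opening in m; "grasp_force": force on a finger pad.
Only numpy, scipy, OpenCV 4.12 (cv2) and the standard library are available. Lean on these libraries where they do the work, as an engineer would, in place of code of your own. Each camera call takes 0.05 s, during which the arm holds its last target. There are 200 camera calls.

## Working session

There is one attempt and no reset: what is moved stays moved. The work goes in short steps, Python scripts to look and compute and a tool call to move; the robot and the scene stay as the last step left them, time stands still between calls to the robot, and variables do not carry over. Pictures are saved under pics/ and viewed, at most 10 in all, crops included, and the job is handed in when it is done.

Besides the shell and the picture viewer there is one more tool, called after "Emit:" as a command line: name --pt "numbers of a row" for each row, then --argument value for the rest. servo_tool: Moves the arm, as the interface text tells. Its arguments: {"type":"object","properties":{"deltas":{"type":"array"}},"required":["deltas"]}

```bash
mkdir -p pics; ls; cat > h.py <<'E'
import numpy as np, cv2
from rig import manip, vision
from scipy.spatial.transform import Rotation as R
def cloud(s):
    """world points HxWx3 (static cams)"""
    K=s["K"];h,w=s["range_z"].shape
    u,v=np.meshgrid(np.arange(w),np.arange(h))
    p=cv2.undistortPoints(np.stack([u,v],-1).reshape(-1,1,2).astype(np.float64),np.array(K),np.array(s["distortion"])).reshape(h,w,2)
    z=s["range_z"]
    return np.dstack([p[...,0]*z,p[...,1]*z,z])
E
python3 - <<'E'
from h import *
st=manip.get_state();print(st)
for n in("top","scene"):
    s=vision.snapshot(n);cv2.imwrite(f"pics/{n}0.png",s["image"])
    print(n,s["K"],s["position"],s["attitude"],s["distortion"])
E
```

```text
pics
{'t': 0.0, 'joint_positions': array([-1.39861997e+00,  4.91566355e-01,  1.55946721e+00,  3.19061255e-05,
        1.09169263e+00, -1.05603799e-01]), 'dq': array([-0.00080239, -0.00044358,  0.00102507,  0.00188298,  0.00044346,
        0.00070201]), 'joint_torque': array([-1.41870983e-04, -6.12638497e+01, -2.58178747e+01,  6.92774914e-02,
        4.82942036e-02, -1.20532204e-04]), 'position': array([ 0.17137244, -0.60078624,  0.21405141]), 'ee_rot': array([-3.11022022e+00, -4.34754679e-01,  1.48147299e-05]), 'force': array([0.08453702, 0.00193525, 0.36878066]), 'ft_torque': array([0.0145822 , 0.00652129, 0.03161801]), 'grasp_force': 0.0, 'gripper_width': 0.09465487163482612}
top [[536.79688517   0.         323.85753058]
 [  0.         536.79688517 248.33994665]
 [  0.           0.           1.        ]] [ 0.181123   -0.08453388  1.38461795] [-2.14251162  2.07527495 -0.23139908] [-0.12115937  0.          0.          0.          0.        ]
scene [[520.81707683   0.         317.82660535]
 [  0.         520.81707683 234.00003058]
 [  0.           0.           1.        ]] [ 0.98838297 -0.58038115  1.16131778] [-2.3632528  -1.01826787  0.30345667] [-0.11558945  0.          0.          0.          0.        ]
```

View pics/top0.png

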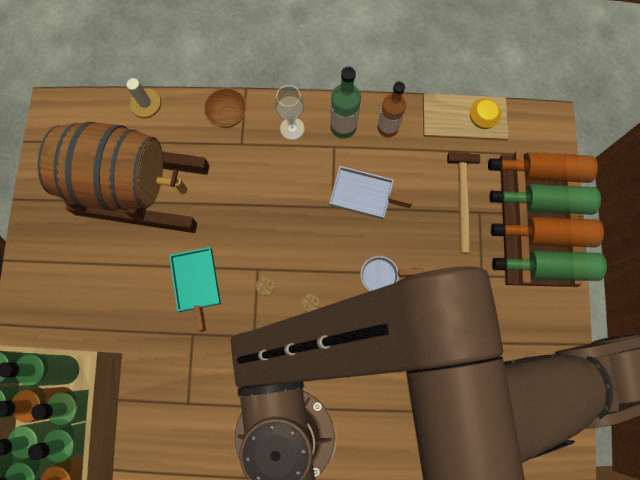

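View pics/scene0.png

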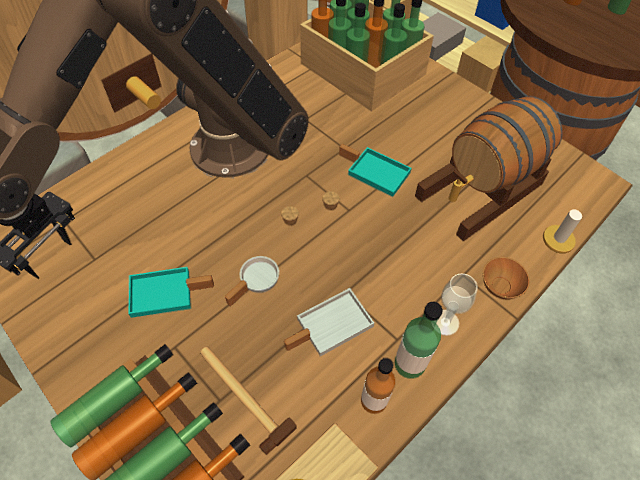

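The steel tray is at about (361,192) in the top view, with its bar at (400,202). The stand's beams end at about (207,165) and (195,224), and the spout is near (178,183). The turquoise trays and the round pan are decoys. Next I measure the tray and stand.

```bash
cat >> h.py <<'E'
def world(s):
    return cloud(s)@R.from_rotvec(s["attitude"]).as_matrix().T+s["position"]
def box(m,W):
    p=W[m][:,:2].astype(np.float32); r=cv2.minAreaRect(p); return cv2.boxPoints(r),r
def tray(s,W,c0,win=.14):
    hsv=cv2.cvtColor(s["image"],cv2.COLOR_BGR2HSV)
    near=(np.hypot(W[...,0]-c0[0],W[...,1]-c0[1])<win)&(s["range_z"]>0)
    return near,hsv
E
python3 - <<'E'
from h import *
s=vision.snapshot("top");W=world(s)
for px in[(361,192),(400,202),(378,275),(207,165),(195,224),(178,183),(300,300)]:print(px,W[px[1],px[0]].round(4))
hsv=cv2.cvtColor(s["image"],cv2.COLOR_BGR2HSV)
u,v=np.meshgrid(np.arange(640),np.arange(480))
roi=(u>320)&(u<420)&(v>160)&(v<225)
g=roi&(hsv[...,1]<70);n,l,stt,c=cv2.connectedComponentsWithStats(g.astype(np.uint8));i=1+stt[1:,4].argmax()
b,r=box(l==i,W);print("basin",b.round(4),r)
bar=roi&(W[...,2]>.035)&(W[...,2]<.06)&(u>385);b,r=box(bar,W);print("bar",bar.sum(),b.round(4),r,W[bar].mean(0))
for nm,rr in(("far",(u>160)&(u<215)&(v>145)&(v<180)),("near",(u>60)&(u<205)&(v>203)&(v<240))):
    m=rr&(W[...,2]>.053)&(W[...,2]<.067);n,l,stt,c=cv2.connectedComponentsWithStats(m.astype(np.uint8));i=1+stt[1:,4].argmax();m=l==i
    b,r=box(m,W);print(nm,m.sum(),b.round(4),r, cv2.fitLine(W[m][:,:2].astype(np.float32),cv2.DIST_HUBER,0,.01,.01).ravel(),W[m].mean(0))
E
```

```text
(361, 192) [ 0.6415 -0.1796  0.006 ]
(400, 202) [ 0.6075 -0.2807  0.036 ]
(378, 275) [ 0.4171 -0.2281  0.0009]
(207, 165) [0.7001 0.2396 0.0216]
(195, 224) [0.5336 0.2575 0.0228]
(178, 183) [0.6105 0.2833 0.1276]
(300, 300) [ 0.1811 -0.0845  1.3846]
basin [[ 0.166  -0.1513]
 [ 0.6852 -0.2686]
 [ 0.7191 -0.1186]
 [ 0.2    -0.0012]] ((0.4425612688064575, -0.13492311537265778), (0.15384919941425323, 0.5322290062904358), 77.2630615234375)
bar 159 [[ 0.5969 -0.3097]
 [ 0.614  -0.3142]
 [ 0.6303 -0.2526]
 [ 0.6132 -0.2481]] ((0.6135830283164978, -0.28115326166152954), (0.0637790784239769, 0.017727330327033997), 75.19775390625) [ 0.61322034 -0.28082889  0.04429315]
far 464 [[0.6764 0.2414]
 [0.7093 0.2374]
 [0.7237 0.355 ]
 [0.6908 0.3591]] ((0.7000464797019958, 0.29822060465812683), (0.1185494139790535, 0.03314891830086708), 83.00145721435547) [0.14058353 0.9900688  0.69917685 0.2952057 ] [0.69917682 0.2952057  0.05983147]
near 899 [[0.5135 0.2601]
 [0.5461 0.2565]
 [0.5841 0.6006]
 [0.5516 0.6042]] ((0.5488238334655762, 0.43033367395401), (0.34625044465065, 0.032739702612161636), 83.68982696533203) [0.07411563 0.99724966 0.53974193 0.37830013] [0.54047871 0.38764297 0.0599277 ]
```

```bash
cat >> h.py <<'E'
def delta(x,y,z,yaw):
    """tool-frame shift (mm) and turn (deg) to TCP pose pointing down with tool x at yaw (deg)"""
    st=manip.get_state();R0=R.from_rotvec(st["ee_rot"])
    T=R.from_euler('z',yaw,degrees=True)*R.from_euler('x',180,degrees=True)
    print("t",st["t"],"d mm",(R0.inv().apply(np.array([x,y,z])-st["position"])*1e3).round(1),"turn",(R0.inv()*T).as_rotvec(degrees=True).round(2),"F",st["force"].round(1),"w",st["gripper_width"].round(4))
E
python3 - <<'E'
from h import *
s=vision.snapshot("top");W=world(s)
hsv=cv2.cvtColor(s["image"],cv2.COLOR_BGR2HSV)
u,v=np.meshgrid(np.arange(640),np.arange(480))
g=(u>320)&(u<400)&(v>160)&(v<225)&(hsv[...,1]<70)&(s["range_z"]>0)&(W[...,2]<.03)
n,l,stt,c=cv2.connectedComponentsWithStats(g.astype(np.uint8));i=1+stt[1:,4].argmax();g=l==i
b,r=box(g,W);print("basin",g.sum(),b.round(4),r)
delta(.6128,-.2841,.12,75.2)
E
```

```text
basin 2323 [[ 0.5652 -0.2409]
 [ 0.6833 -0.2691]
 [ 0.7192 -0.1187]
 [ 0.6011 -0.0905]] ((0.6422277092933655, -0.17980879545211792), (0.1546408087015152, 0.12142498046159744), 76.57170104980469)Traceback (most recent call last):
  File "<stdin>", line 8, in <module>
  File "h.py", line 23, in delta
    print("t",st["t"],"d mm",(R0.inv().apply(np.array([x,y,z])-st["position"])*1e3).round(1),"turn",(R0.inv()*T).as_rotvec(degrees=True).round(2),"F",st["force"].round(1),"w",st["gripper_width"].round(4))
                                                                                                                                                                               ^^^^^^^^^^^^^^^^^^^^^^^^^
AttributeError: 'float' object has no attribute 'round'
```

```bash
sed -i 's/st\["gripper_width"\].round(4)/round(st["gripper_width"],4)/' h.py
python3 -c "
from h import *
delta(.6128,-.2841,.12,75.5)"
```

```text
t 0.2 d mm [ 511.3 -183.6   94.4] turn [-3.000e-02 -2.000e-02 -5.958e+01] F [-0.5 -0.2 -0.4] w 0.0949
```

Emit:
servo_tool --pt "30 0 0 0 0 0 1" --pt "30 0 0 0 0 0 1" --pt "30 0 0 0 0 0 1" --pt "30 0 0 0 0 0 1" --pt "30 0 0 0 0 0 2"

```text
out of range
```

That call was a mistake of mine: I wrote millimetres where metres are needed. It was refused whole, so nothing moved. I'll resend it in metres.

Emit:
servo_tool --pt "0.035 -0.012 0 0 0 -6 1" --pt "0.07 -0.025 0 0 0 -12 1" --pt "0.105 -0.037 0 0 0 -18 1" --pt "0.14 -0.05 0 0 0 -24 1" --pt "0.175 -0.062 0 0 0 -30 1"

```text
t: 0.62
position: [0.3238, -0.4921, 0.2146]
ee_rot: [-2.89, -1.232, -0.0]
force: [1.0, -0.9, -0.3]
gripper_width: 0.0951
grasp_force: 0.0
```

```bash
python3 -c "
from h import *
delta(.6128,-.2841,.12,75.5)"
```

```text
t 0.6167 d mm [350.2  64.5  94.6] turn [ -0.    -0.   -29.31] F [ 1.  -0.9 -0.3] w 0.0951
```

Emit:
servo_tool --pt "0.035 0.006 0 0 0 -6 1" --pt "0.07 0.013 0 0 0 -12 1" --pt "0.105 0.019 0 0 0 -18 1" --pt "0.14 0.026 0 0 0 -24 1" --pt "0.175 0.032 0 0 0 -29.3 1"

```text
t: 1.03
position: [0.4687, -0.3887, 0.2146]
ee_rot: [2.484, 1.924, -0.0]
force: [0.4, -0.9, 0.3]
gripper_width: 0.0954
grasp_force: 0.0
```

```bash
python3 -c "
from h import *
delta(.6128,-.2841,.12,75.5)"
```

```text
t 1.0333 d mm [137.3 113.3  94.6] turn [-0.    0.    0.02] F [ 0.4 -0.9  0.3] w 0.0954
```

Emit:
servo_tool --pt "0.028 0.023 0.015 0 0 0 1" --pt "0.056 0.046 0.03 0 0 0 1" --pt "0.084 0.069 0.045 0 0 0 1" --pt "0.112 0.092 0.06 0 0 0 1" --pt "0.137 0.113 0.075 0 0 0 1"

```text
t: 1.45
position: [0.6131, -0.2847, 0.1387]
ee_rot: [-2.488, -1.918, 0.0]
force: [-0.1, -1.0, 0.6]
gripper_width: 0.0949
grasp_force: 0.0
```

```bash
python3 - <<'E'
from h import *
st=manip.get_state();s=vision.snapshot("wrist");cv2.imwrite("pics/w1.png",s["image"])
Rw=R.from_rotvec(st["ee_rot"]).as_matrix();M=np.array(s["mount"]);C=cloud(s)
W=(C@M[:3,:3].T+M[:3,3])@Rw.T+st["position"]
ok=(s["range_z"]>0)&(W[...,2]>.038)&(W[...,2]<.052)&(np.hypot(W[...,0]-.613,W[...,1]+.283)<.06)
b,r=box(ok,W);print(ok.sum(),b.round(4),r)
delta(.6128,-.2841,.011,75.5)
E
```

```text
1937 [[ 0.6004 -0.3081]
 [ 0.6159 -0.3118]
 [ 0.6304 -0.2501]
 [ 0.6148 -0.2465]] ((0.6153771877288818, -0.279144823551178), (0.06331988424062729, 0.016000432893633842), 76.81072235107422)
t 1.5 d mm [ -4.   -1.9 124.5] turn [-0.13 -0.11 -0.12] F [-0.8  3.8 -3.1] w 0.095
```

View pics/w1.png

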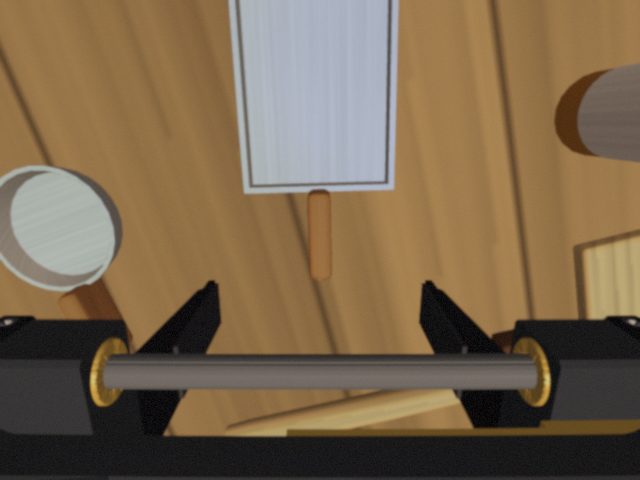

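The wrist view shows the bar at about (320,235), centred between the open fingers, with the steel basin ahead of it and the round pan to the left, clear of the fingers. The arm was still settling, so I measure again at rest.

```bash
cat > wm.py <<'E'
from h import *
def wsnap():
    st=manip.get_state();s=vision.snapshot("wrist")
    Rw=R.from_rotvec(st["ee_rot"]).as_matrix();M=np.array(s["mount"])
    return s,(cloud(s)@M[:3,:3].T+M[:3,3])@Rw.T+st["position"]
E
python3 - <<'E'
from wm import *
for k in range(2):
    s,W=wsnap()
    ok=(s["range_z"]>0)&(W[...,2]>.038)&(W[...,2]<.052)&(np.hypot(W[...,0]-.613,W[...,1]+.283)<.06)
    b,r=box(ok,W);print(ok.sum(),r,manip.get_state()["position"])
c=np.array(r[0]);a=np.deg2rad(r[2]);g=c-.003*np.array([np.cos(a),np.sin(a)]);print(g)
delta(g[0],g[1],.011,r[2])
E
```

```text
1950 ((0.615464448928833, -0.27885809540748596), (0.06285028904676437, 0.016033334657549858), 76.64086151123047) [ 0.61375533 -0.28270579  0.13650381]
1945 ((0.6154000163078308, -0.2791123688220978), (0.06298581510782242, 0.01605851575732231), 76.8156967163086) [ 0.61249996 -0.28438191  0.13778743]
[ 0.61471576 -0.28203329]
t 1.6 d mm [  2.7   1.9 126.8] turn [-0.14 -0.04 -1.42] F [-0.9 -0.2  0.1] w 0.0949
```

Emit:
servo_tool --pt "0.002 0.002 0.02 0 0 -1 1" --pt "0.002 0.002 0.05 0 0 -1.4 1" --pt "0.002 0.002 0.08 0 0 -1.4 1" --pt "0.002 0.002 0.11 0 0 -1.4 1" --pt "0.002 0.002 0.126 0 0 -1.4 1"

```text
t: 2.02
position: [0.6123, -0.2855, 0.0111]
ee_rot: [-2.464, -1.945, 0.002]
force: [-0.2, 0.7, 0.7]
gripper_width: 0.0954
grasp_force: 0.0
```

Emit:
servo_tool --pt "0 0 0 0 0 0 -1" --pt "0 0 0 0 0 0 -1" --pt "0 0 0 0 0 0 -1" --pt "0 0 0 0 0 0 -1" --pt "0 0 0 0 0 0 -1"

```text
t: 2.43
position: [0.6146, -0.2855, 0.0153]
ee_rot: [2.464, 1.946, 0.001]
force: [0.2, 0.1, -0.1]
gripper_width: 0.0673
grasp_force: 0.0
```

Emit:
servo_tool --pt "0 0 0 0 0 0 -1" --pt "0 0 0 0 0 0 -1" --pt "0 0 0 0 0 0 -1" --pt "0 0 0 0 0 0 -1" --pt "0 0 0 0 0 0 -1"

```text
t: 2.85
position: [0.6141, -0.2849, 0.0137]
ee_rot: [2.465, 1.947, -0.0]
force: [0.5, -0.2, -0.1]
gripper_width: 0.0343
grasp_force: 0.0
```

```bash
python3 -c "
from h import *
a=np.deg2rad(83.6);e=np.array([np.cos(a),np.sin(a)]);o=np.array([.6158,.2886])
for d in(.36,.108): p=o-d*e; print(p); delta(p[0],p[1],.011,83.6)"
```

```text
[ 0.57567118 -0.06915645]
t 2.85 d mm [201.  -87.4   2.7] turn [ 0.01  0.01 -6.98] F [ 0.5 -0.2 -0.1] w 0.0343
[0.60376136 0.18127306]
t 2.85 d mm [ 451.1 -118.     2.6] turn [ 0.01  0.01 -6.98] F [ 0.5 -0.2 -0.1] w 0.0343
```

Emit:
servo_tool --pt "0 0 0.001 0 0 0 -1" --pt "0 0 0.001 0 0 0 -1" --pt "0 0 0.001 0 0 0 -1" --pt "0 0 0.001 0 0 0 -1" --pt "0 0 0.001 0 0 0 -1"

```text
t: 3.27
position: [0.614, -0.2849, 0.0124]
ee_rot: [-2.465, -1.947, 0.0]
force: [-0.1, 0.9, -1.2]
gripper_width: 0.0153
grasp_force: 30.0
```

Emit:
servo_tool --pt "0.015 -0.006 0 0 0 -0.5 -1" --pt "0.04 -0.018 0 0 0 -1.5 -1" --pt "0.065 -0.028 0 0 0 -2.5 -1" --pt "0.09 -0.039 0 0 0 -3.5 -1" --pt "0.11 -0.048 0 0 0 -4 -1"

```text
t: 3.68
position: [0.5921, -0.1647, 0.0125]
ee_rot: [-2.394, -2.034, 0.0]
force: [1.7, -0.2, -1.9]
gripper_width: 0.0161
grasp_force: 30.0
```

```bash
python3 -c "
from h import *
a=np.deg2rad(83.6);e=np.array([np.cos(a),np.sin(a)]);o=np.array([.6158,.2886])
for d in(.30,.108): p=o-d*e; print(p); delta(p[0],p[1],.012,83.6)
cv2.imwrite('pics/s1.png',vision.snapshot('scene')['image'])"
```

```text
[ 0.58235932 -0.00953038]
t 3.6833 d mm [151.6 -34.7   0.6] turn [-0.03 -0.01 -2.9 ] F [ 1.7 -0.2 -1.9] w 0.0161
[0.60376136 0.18127306]
t 3.6833 d mm [343.3 -44.4   0.6] turn [-0.03 -0.01 -2.9 ] F [ 1.7 -0.2 -1.9] w 0.0161
```

View pics/s1.png

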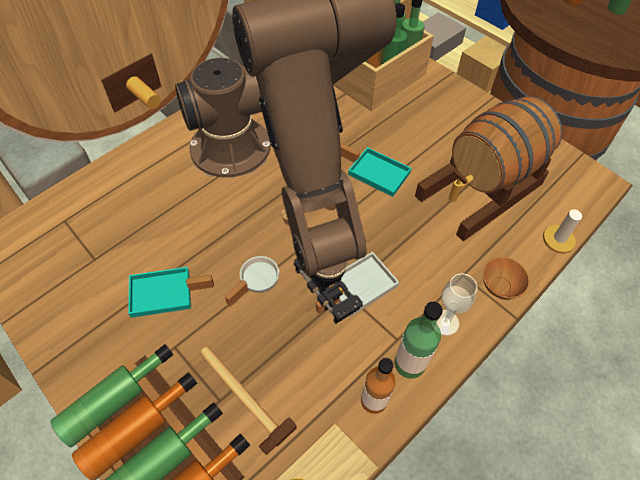

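The tray is gripped at (330,295) and slides flat with the gripper; the way to the stand is clear.

Emit:
servo_tool --pt "0.025 -0.006 0 0 0 -0.6 -1" --pt "0.055 -0.013 0 0 0 -1.2 -1" --pt "0.085 -0.02 0 0 0 -1.8 -1" --pt "0.115 -0.027 0 0 0 -2.4 -1" --pt "0.14 -0.033 0 0 0 -2.9 -1"

```text
t: 4.15
position: [0.5825, -0.0213, 0.0126]
ee_rot: [-2.342, -2.093, 0.0]
force: [1.0, -0.2, -2.0]
gripper_width: 0.0156
grasp_force: 30.0
```

```bash
python3 - <<'E'
from wm import *
a=np.deg2rad(83.6);e=np.array([np.cos(a),np.sin(a)]);n=np.array([-e[1],e[0]]);o=np.array([.6158,.2886])
for d in(.2,.108): p=o-d*e; delta(p[0],p[1],.012,83.6)
s,W=wsnap();cv2.imwrite("pics/w2.png",s["image"])
rel=W[...,:2]-o;X=rel@e;Y=rel@n;v=s["range_z"]>0;z=W[...,2]
for nm,m in(("beamL",(abs(z-.06)<.006)&(Y>.05)&(Y<.11)&(X>-.06)&(X<.04)),("beamR",(abs(z-.06)<.006)&(Y<-.05)&(Y>-.11)&(X>-.06)&(X<.04)),("rim",(abs(z-.022)<.006)&(X>-.3)&(X<-.06)&(abs(Y)<.08))):
    m=m&v; print(nm,m.sum(), (np.percentile(X[m],[1,99]),np.percentile(Y[m],[1,99])) if m.sum()>20 else '', cv2.minAreaRect(np.stack([X[m],Y[m]],-1).astype(np.float32)) if m.sum()>20 else '')
E
```

```text
t 4.15 d mm [111.7  -1.5   0.6] turn [-0.02  0.   -0.02] F [ 1.  -0.2 -2. ] w 0.0156
t 4.15 d mm [203.7  -1.6   0.6] turn [-0.02  0.   -0.02] F [ 1.  -0.2 -2. ] w 0.0156
beamL 0  
beamR 0  
rim 10226 (array([-0.29877379, -0.18635618]), array([-0.05739357,  0.05237706])) ((-0.24209828674793243, -0.0024777352809906006), (0.11105513572692871, 0.11572902649641037), 89.96345520019531)
```

View pics/w2.png

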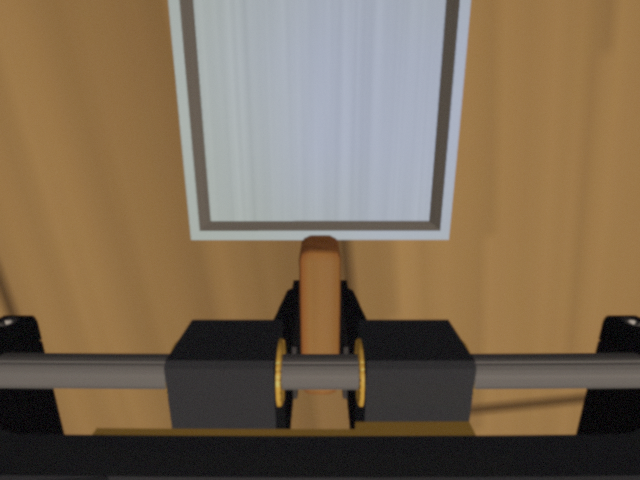

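The tray is square with the bar in the fingers and within about 3 mm of the stand's centreline. I push on.

Emit:
servo_tool --pt "0.022 -0.001 0 0 0 0 -1" --pt "0.045 -0.002 0 0 0 0 -1" --pt "0.068 -0.002 0 0 0 0 -1" --pt "0.09 -0.002 0 0 0 0 -1" --pt "0.11 -0.002 0 0 0 0 -1"

```text
t: 4.62
position: [0.5934, 0.0875, 0.0126]
ee_rot: [-2.343, -2.093, 0.0]
force: [-0.2, -0.9, -2.4]
gripper_width: 0.0157
grasp_force: 30.0
```

```bash
python3 - <<'E'
from wm import *
a=np.deg2rad(83.6);e=np.array([np.cos(a),np.sin(a)]);n=np.array([-e[1],e[0]]);o=np.array([.6158,.2886])
p=o-.108*e; delta(p[0],p[1],.012,83.6)
s,W=wsnap();cv2.imwrite("pics/w3.png",s["image"])
def rep(W,v):
  rel=W[...,:2]-o;X=rel@e;Y=rel@n;z=W[...,2]
  for nm,m in(("beamL",(abs(z-.06)<.006)&(Y>.05)&(Y<.11)&(X>-.06)&(X<.1)),("beamR",(abs(z-.06)<.006)&(Y<-.05)&(Y>-.11)&(X>-.06)&(X<.1)),("rim",(abs(z-.022)<.006)&(X>-.2)&(X<.03)&(abs(Y)<.075))):
    m=m&v; print(nm,m.sum(), cv2.minAreaRect(np.stack([X[m],Y[m]],-1).astype(np.float32)) if m.sum()>20 else '')
rep(W,s["range_z"]>0)
s=vision.snapshot("top");cv2.imwrite("pics/t3.png",s["image"]);rep(world(s),s["range_z"]>0)
E
```

```text
t 4.6167 d mm [94.4 -0.2  0.6] turn [-0.01  0.01 -0.06] F [-0.2 -0.9 -2.4] w 0.0157
beamL 0 
beamR 0 
rim 10214 ((-0.13327684998512268, -0.0010925829410552979), (0.11122188717126846, 0.11598929017782211), 89.92642211914062)
beamL 0 
beamR 461 ((0.01858963817358017, -0.08221487700939178), (0.03419665992259979, 0.11696677654981613), 89.34393310546875)
rim 42 ((-0.005790501832962036, -0.06283324956893921), (0.0684945210814476, 0.019171426072716713), 4.349966526031494)
```

View pics/w3.png

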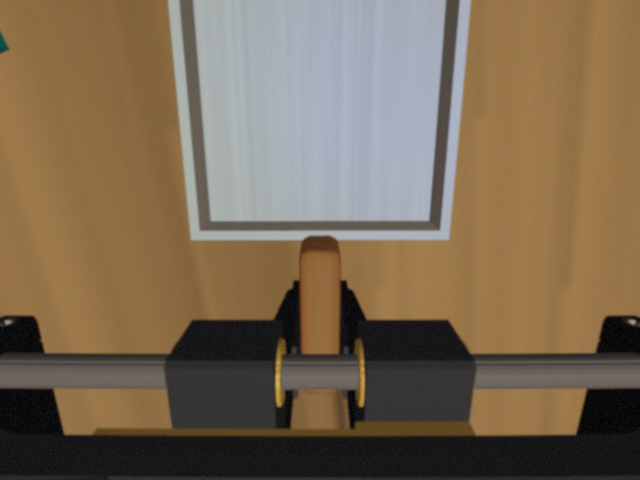

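The tray is still square and the way ahead is clear. I check the rear rim's distance from the TCP, then go in.

Emit:
servo_tool --pt "0.012 0 0 0 0 0 -1" --pt "0.024 0 0 0 0 0 -1" --pt "0.036 0 0 0 0 0 -1" --pt "0.048 0 0 0 0 0 -1" --pt "0.06 0 0 0 0 0 -1"

```text
t: 5.13
position: [0.6005, 0.1469, 0.0126]
ee_rot: [2.344, 2.092, -0.0]
force: [-0.9, -0.5, -2.3]
gripper_width: 0.0156
grasp_force: 30.0
```

```bash
python3 - <<'E'
from wm import *
a=np.deg2rad(83.6);e=np.array([np.cos(a),np.sin(a)]);n=np.array([-e[1],e[0]]);o=np.array([.6158,.2886])
p=o-.108*e; delta(p[0],p[1],.012,83.6)
s,W=wsnap();v=s["range_z"]>0
print("tcp X,Y",(manip.get_state()["position"][:2]-o)@np.stack([e,n],1))
rel=W[...,:2]-o;X=rel@e;Y=rel@n;z=W[...,2]
m=v&(abs(z-.022)<.005)&(abs(Y)<.065)&(abs(Y)>.02);print("rear rim X",np.percentile(X[m],[.2,1,5]),"Y",np.percentile(Y[m],[.5,99.5]))
for sg in(1,-1):
    m=v&(abs(z-.06)<.006)&(sg*Y>.05)&(sg*Y<.115)&(X<.1);print(sg,m.sum(),np.percentile(X[m],[1,50]) if m.any() else'',np.percentile(Y[m],[1,99])if m.any() else'')
E
```

```text
t 5.1333 d mm [34.6 -0.6  0.6] turn [-0.    0.01 -0.09] F [-0.9 -0.5 -2.3] w 0.0156
tcp X,Y [-0.14066895 -0.00051581]
rear rim X [-0.10737068 -0.10714484 -0.10619211] Y [-0.05671496  0.05346728]
1 4035 [-0.0374376 -0.0321899] [0.06685317 0.09037678]
-1 4660 [-0.03861546 -0.03286801] [-0.09353589 -0.06826212]
```

Emit:
servo_tool --pt "0.008 0 0 0 0 0 -1" --pt "0.016 0 0 0 0 0 -1" --pt "0.025 0 0 0 0 0 -1" --pt "0.034 -0.001 0 0 0 0 -1" --pt "0.034 -0.001 0 0 0 0 -1"

```text
t: 5.6
position: [0.6031, 0.1814, 0.0125]
ee_rot: [-2.342, -2.093, -0.0]
force: [-0.7, 1.4, -3.4]
gripper_width: 0.0159
grasp_force: 30.0
```

Emit:
servo_tool --pt "0 0 0 0 0 0 -1" --pt "0 0 0 0 0 0 -0.6" --pt "0 0 0 0 0 0 -0.4" --pt "0 0 0 0 0 0 -0.4" --pt "0 0 0 0 0 0 -0.4"

```text
t: 6.02
position: [0.6033, 0.1794, 0.0128]
ee_rot: [2.344, 2.092, 0.0]
force: [-0.3, 0.2, 0.3]
gripper_width: 0.0275
grasp_force: 0.0
```

```bash
cat > chk.py <<'E'
from wm import *
a=np.deg2rad(83.6);e=np.array([np.cos(a),np.sin(a)]);n=np.array([-e[1],e[0]]);o=np.array([.6158,.2886])
st=manip.get_state();print(st["force"].round(1),st["gripper_width"],st["position"])
s,W=wsnap();v=s["range_z"]>0
rel=W[...,:2]-o;X=rel@e;Y=rel@n;z=W[...,2]
m=v&(abs(z-.022)<.005)&(abs(Y)<.065)&(abs(Y)>.02);print("rear rim X",np.percentile(X[m],[.2,1,5]),"Y",np.percentile(Y[m],[.5,99.5]),z[m].mean())
for sg in(1,-1):
    m=v&(abs(z-.06)<.006)&(sg*Y>.05)&(sg*Y<.115)&(X<.1);print(sg,m.sum(),np.percentile(X[m],[1,50]) if m.any() else'',np.percentile(Y[m],[1,99])if m.any() else'')
E
python3 chk.py
```

```text
[-0.3  0.2  0.3] 0.027531101883778206 [0.6033463  0.17937848 0.01278259]
rear rim X [-0.07408591 -0.07374034 -0.07281114] Y [-0.05543995  0.05466844] 0.021239050141707044
1 15201 [-0.03668983 -0.01516699] [0.06675667 0.09493572]
-1 15572 [-0.03785581 -0.01574509] [-0.09645516 -0.06839429]
```

The tray is within about 2 mm of the target. I retreat straight up.

Emit:
servo_tool --pt "0 0 0 0 0 0 0" --pt "0 0 0 0 0 0 0" --pt "0 0 -0.01 0 0 0 0" --pt "0 0 -0.03 0 0 0 0" --pt "0 0 -0.055 0 0 0 0"

```text
t: 6.48
position: [0.6025, 0.1795, 0.0676]
ee_rot: [-2.343, -2.091, 0.004]
force: [0.0, 0.5, 0.0]
gripper_width: 0.0469
grasp_force: 0.0
```

Emit:
servo_tool --pt "-0.02 0 -0.03 0 0 0 0" --pt "-0.045 0 -0.06 0 0 0 0" --pt "-0.07 0 -0.09 0 0 0 0" --pt "-0.095 0 -0.12 0 0 0 0" --pt "-0.12 0 -0.14 0 0 0 0"

```text
t: 6.9
position: [0.5897, 0.0594, 0.2114]
ee_rot: [2.341, 2.091, 0.004]
force: [0.5, 0.3, 1.3]
gripper_width: 0.0474
grasp_force: 0.0
```

Emit:
servo_tool --pt "-0.02 0 0 0 0 0 0" --pt "-0.04 0 0 0 0 0 0" --pt "-0.05 0 0 0 0 0 0" --pt "-0.05 0 0 0 0 0 0" --pt "-0.05 0 0 0 0 0 0"

```text
t: 7.32
position: [0.584, 0.0109, 0.2078]
ee_rot: [-2.344, -2.091, -0.0]
force: [-0.0, 0.8, -0.1]
gripper_width: 0.0473
grasp_force: 0.0
```

```bash
python3 chk.py; python3 -c "
from h import *
cv2.imwrite('pics/s4.png',vision.snapshot('scene')['image'])"
```

```text
[-0.   0.8 -0.1] 0.047343743392798225 [0.58396904 0.01093493 0.20779127]Traceback (most recent call last):
  File "chk.py", line 6, in <module>
    m=v&(abs(z-.022)<.005)&(abs(Y)<.065)&(abs(Y)>.02);print("rear rim X",np.percentile(X[m],[.2,1,5]),"Y",np.percentile(Y[m],[.5,99.5]),z[m].mean())
                                                                         ~~~~~~~~~~~~~^^^^^^^^^^^^^^^
    return _quantile_unchecked(
        a, q, axis, out, overwrite_input, method, keepdims, weights)
    return _ureduce(a,
                    func=_quantile_ureduce_func,
    ...<5 lines>...
                    overwrite_input=overwrite_input,
                    method=method)
    r = func(a, **kwargs)
    result = _quantile(arr,
                       quantiles=q,
    ...<2 lines>...
                       out=out,
                       weights=wgt)
    slices_having_nans = np.isnan(arr[-1, ...])
                                  ~~~^^^^^^^^^
IndexError: index -1 is out of bounds for axis 0 with size 0
```

View pics/s4.png

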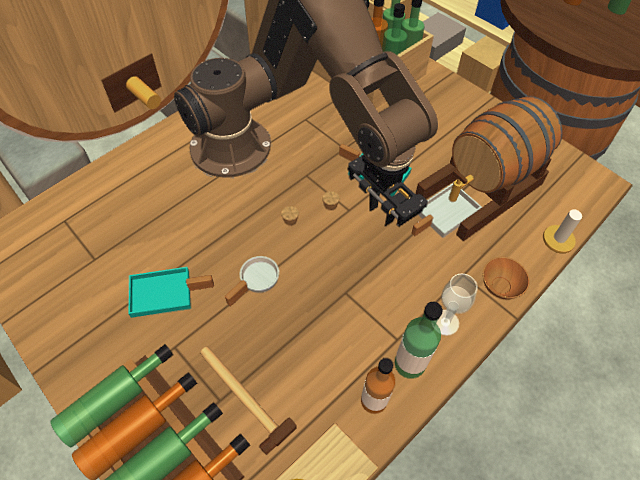

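The tray lies between the beams at (455,210), under the spout, with its bar out at the front at (423,226). The arm is clear, and the post-release measurement was within about 2 mm.

```bash
python3 -c "
from rig import manip
print(manip.hand_in())"
```

```text
the job is handed in; nothing more can be done
None
```

The drip tray is in place under the spout, measured within about 2 mm of centre just after release, lying flat with its grip bar out at the front; the arm is clear and the job was handed in at about 7.5 s, with no verdict shown.

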